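# Clip the loose price display onto the tilted label rail

### The arm

A 7-joint arm with a two-finger parallel gripper is mounted at the origin on a cart in front of the work surface, level with it; the furniture and walls round the work are solid. World frame = base frame: x ahead of the robot, y to its left, z up, the work surface at z = 0. Lengths are in mm, angles in rad, forces in N, time in s.
With the tool pointing down it reaches from about 425 to 950 mm from the base axis. Payload 16.7 kg.
Tool frame: the origin (TCP) lies at the very end of the fingers, on their centre line; the grasp point (between the pads) lies 19 mm behind it; z points along the fingers, y is the line along which they close (so a half turn about z gives the same grasp; the last joint's range is limited). The gripper opens to 94 mm and grips with 3 to 60 N. Pads are 16 mm wide; open, the fingers measure 119 mm over their backs; the gripper's body (75 mm by 177 mm) begins 78 mm behind the grasp point.
Start: joints at [-1.25, 0.426, 0.074, 1.606, -0.034, 1.111, -0.067], TCP at [305.575, 601.829, 205.467] pointing down, gripper open.
Joint ranges: [-2.85, 2.85], [-0.5, 2.14], [-1.23, 1.37], [0.21, 2.46], [-1.02, 4.16], [0.16, 2.05], [-2.73, 2.73]. Speed limits (rad/s): [1.89, 1.89, 2.39, 2.39, 3.01, 3.01, 3.01].

### API

Orientations are given as a 3x3 rotation matrix whose columns are the frame's x, y, z axes.
In Python, from cell import observe, snapshot, calibration, job_done, silhouettes, place_of gives the robot as it stands.
- The arm moves only by the tool step_arm, never from a script. Its argument "series" is a list of rows, each a list of 5 numbers: the opening, from 0 (shut) to 1 (fully open), then the shift along the world's x, y, z in m, then the turn about the world's z in rad. In form: [[fingers, dx, dy, dz, twist], ...]. A call has 1 to 12 rows; each row shifts and turns the commanded pose from where the row before left it; what a row does not reach is not made up. A row lasts 1/10 s, in which the tool goes at most 50 mm and 8.59 degrees, less where a joint would pass 70% of its speed; a pose out of reach is approached as far as the arm can. A call is refused whole if a number of a shift passes 0.05 or a number of a turn 0.15, either way. A call with a gripper value outside its range is refused whole. The fingers move at their own pace and stop on an object; "force" is the grip in N (left out, the last holds). Time passes only in rows, so rows that do not move let the fingers close. It gives the time, the measured TCP pose, the force, the opening and the grip force at its end, in the units of the state.
- observe(): the state, without advancing time (a new reading comes with each control period).
- snapshot(name): name is "side" or "top" or "wrist"; returns (picture, depth): 400x640x3 uint8, red, green, blue; 400x640 float32, mm along the optical axis (not along the pixel's ray), 0 where there is no reading.
- calibration(name): a dict with "fx", "fy", "cx", "cy" (pixels), "extrinsics" (4x4, takes a point from world to camera coordinates). Camera axes: x right, y up, looking along -z (the intrinsics and any distortion apply to the point x, -y, -z); pixel columns grow to the right and rows downward; lengths in mm; the calibration is good to about 2 mm. The wrist camera is an equidistant fisheye: a pixel r from the principal point sees the ray r / f radians off the axis. A picture is of the moment at which its call begins: read the wrist's pose just before it. calibration takes no time and is no camera call; for the wrist camera it gives the pose at the moment of the call.
- job_done(): hands the job in; it is judged then, once.
Trained networks look in the newest picture that a camera, given by its name, has taken for a name from the list of things; names that differ only in an ending like _2 or _b are one class to them, and where a whole thing is asked for, a point or a joint stands for the part that bears it (a point fixed in the world has none). Each returns a list of dicts, best first, with "score" (0 to 1); they miss things now and then, are a little off and sometimes report something else, mostly with a low value. They report only what shows in the picture. A call takes as long as a camera call. They do not tell look-alikes from the thing itself.
- silhouettes(target, camera): "region" (400x640 bool, what is visible of it).
- place_of(target, camera): "point" ([x, y, z] in mm, in world coordinates, good to about 4 mm: a listed point, or the origin of a listed thing).
The state is a dict: "time": time; "qpos": joint angles; "joint_vel": joint speeds; "tau": joint torques, N m; "tool_pos": TCP position; "tool_rot": TCP orientation; "force": force on the tool from outside, world axes, zero at the start; "ft_torque": the same for the moment, N m; "finger_gap": opening from 0.0 (shut) to 1.0 (fully open); "grip_force": force on a finger pad.
Only numpy, scipy, OpenCV 4.12 (cv2) and the standard library are available. Lean on these libraries where they do the work, as an engineer would, in place of code of your own. Each camera call takes 0.05 s, during which the arm holds its last target. There are 200 camera calls.

### The job

Put the loose electronic price display back on the tilted label rail, in the middle of the free part beside the display that is already there: hook the lip at its top over the rail's upper edge, then tilt its foot down until the clip snaps over the lower edge and it sits flat like its neighbour. Be gentle, never force it or the rail, and leave the goods round it where they are.

Things in the scene. Friction and masses are not known exactly. Their poses are not given: they have to be found in the camera images.
- display: Loose electronic price display, white housing 74 (its x) x 46 (y, the grasp width) x 26 mm thick, 0.13 kg, lying face up on its hook and clip. Origin: centre of the flat BACK, 13.5 mm above the table at the start; +z out of the front (grey screen), whose face is at z = 26 mm; +x to its top edge (hook side), -x to its foot (clip side).
- stand: Fixed label-rail stand on a 100 x 164 x 8 mm base. Origin on the table under the rail's pivot; +x away from the robot side, y along the rail. A 158 mm aluminium top-hat rail is clamped at a tilt of 22 to 42 deg from level (far edge higher), NOT reported: see or feel it. A like display is on it at y = +32 to +78 mm; the free part runs from there to the end cap at y = -79, its middle at -23 mm.
- pivot (a point): Point on the rail's pivot axis (along the stand's y, 24 mm above the table) below the middle of the free part. Rail section from here, u up the slope, n out of its face: two lips 4 mm thick, round-edged, reach out to u = +32 and u = -32 mm at n = 29.5 to 33.5 mm, free below them as far in as u = +-19. A mounted display's back lies on n = 33.5 mm, its origin at u = 0 (within 1 mm).
- hook (a point): Point in the rigid 34 mm wide hook on the display's back, at x = 30, z = -9.5 mm of its frame. Leg: x = 32.5 to 36.5, back to z = -13.5 mm. Toe: points to the foot, x = 27 to 32.5, z = -6.5 to -13.5 mm, leaving a 6.5 mm slot under the back for the upper lip. Hooked and seated it is 38 mm from the pivot; 45 mm or more if it wrongly lies on the lip.
- foot (a point): Point on the display's back near its foot, x = -32, z = 0 mm of its frame. It is 46.5 mm from the pivot when the display is snapped home, about 53 mm while the clip still stands on the lower lip (the hooked display then stands open by about 9 deg from the rail face and stays so if let go).
- clip (a joint): Deflection (m) of the sprung clip at the display's foot (13.5 mm deep): 0 free, grows away from the hook (display's -x), stop 0.005. Spring 4 N at 0, +1.2 N per mm. A 45 deg ramp under its round nose rides over the lower lip; peak 0.0035, then it springs back to 0 under the lip. Pressing square on the front face near the foot (x = -29 mm) with about 7 N snaps it.
- ink_pad: Black ink pad, 69 x 86 x 21 mm, a bystander at the table's front edge, before the loose display; origin under its centre.
- tape_a: Roll of paper tape, 51 mm across, 18 mm high, a bystander in front of the stand; origin under its centre.
- stamp: Black pocket stamp standing upright, 23 x 23 x 68 mm, a bystander behind the loose display, beside a stack of ink pads; origin under its centre.
- tape_b: Second roll of paper tape, 51 mm across, 18 mm high, a bystander left of the first; origin under its centre.
Things that resemble listed ones, but are neither listed nor needed, are in the scene too. Of the things that look like the display, the larger one is meant.

How it is judged:
By the outcome, as a careful person would: the job done as asked, in the order asked, and still so for the second after the job is handed in, with the robot touching nothing.
It also fails if it takes over 64 s, if anything falls off the work surface, if the arm or the gripper's body presses on something with over 40 N, if the wrist force passes 120 N, or if a joint passes its speed limit or range.

## Working session

There is one attempt and no reset: what is moved stays moved. The work goes in short steps, Python scripts to look and compute and a tool call to move; the robot and the scene stay as the last step left them, time stands still between calls to the robot, and variables do not carry over. Pictures are saved under pics/ and viewed, at most 10 in all, crops included, and the job is handed in when it is done.

Besides the shell and the picture viewer there is one more tool, called after "Emit:" by a JSON object that holds its "fn" and its "kwargs", one argument or row to a line. step_arm: Moves the arm, as the interface text tells. Its arguments: {"type":"object","properties":{"series":{"type":"array"},"force":{"type":"number"}},"required":["series"]}

```bash
mkdir -p pics; cat > h.py <<'E'
import numpy as np, cv2
from cell import *
def cam2world(name,u,v,d):
    c=calibration(name);E=np.array(c["extrinsics"])
    p=np.array([(u-c["cx"])/c["fx"]*d,-(v-c["cy"])/c["fy"]*d,-d*np.ones_like(d)])
    return E[:3,:3].T@(p-E[:3,3].reshape((3,)+(1,)*(p.ndim-1))) if p.ndim==1 else np.einsum('ji,j...->...i',E[:3,:3],p-E[:3,3].reshape((3,)+(1,)*(p.ndim-1)))
def cloud(name,depth):
    v,u=np.mgrid[0:400,0:640].astype(float); return cam2world(name,u,v,depth.astype(float))
E
python3 - <<'E'
from h import *
ims=[]
for n in ["side","top"]:
    p,d=snapshot(n); np.savez(f"pics/{n}0.npz",p=p,d=d); ims.append(cv2.cvtColor(p,cv2.COLOR_RGB2BGR))
    cv2.imwrite(f"pics/{n}0.png",ims[-1])
    print(n,{k:(np.round(v,3).tolist() if hasattr(v,'shape') or isinstance(v,list) else v) for k,v in calibration(n).items()})
    for t in ["display","stand","pivot","hook","foot","ink_pad","tape_a","stamp"]:
        print(t,[(np.round(r["point"]).tolist(),round(r["score"],2)) for r in place_of(t,n)][:4])
s=observe();print(s["time"],s["tool_pos"],np.round(s["tool_rot"],3).tolist(),s["finger_gap"])
E
```

```text
side {'fx': 504.4464689900163, 'fy': 504.4464689900163, 'cx': 322.2479176105736, 'cy': 198.30988540560878, 'extrinsics': [[0.91, -0.415, 0.004, -414.483], [0.184, 0.412, 0.892, -197.568], [-0.372, -0.811, 0.452, -1045.585], [0.0, 0.0, 0.0, 1.0]]}
display [([459.0, -38.0, 15.0], 0.69), ([518.0, -140.0, 8.0], 0.61)]
stand [([502.0, 296.0, 1.0], 0.7)]
pivot [([501.0, 274.0, 25.0], 0.86), ([490.0, -35.0, 3.0], 0.48)]
hook [([493.0, -30.0, 5.0], 0.75), ([518.0, -129.0, -0.0], 0.61)]
foot [([430.0, -50.0, 12.0], 0.77)]
ink_pad [([365.0, -173.0, -3.0], 0.59)]
tape_a [([361.0, 390.0, 1.0], 0.49), ([361.0, 264.0, -1.0], 0.48)]
stamp [([620.0, -36.0, 3.0], 0.58)]
top {'fx': 445.4072517999181, 'fy': 445.4072517999181, 'cx': 315.885056914702, 'cy': 196.54516285443955, 'extrinsics': [[0.019, -1.0, 0.004, 118.965], [0.993, 0.019, 0.119, -489.031], [-0.119, 0.001, 0.993, -1147.737], [0.0, 0.0, 0.0, 1.0]]}
display [([459.0, -43.0, 14.0], 0.88), ([516.0, -147.0, 8.0], 0.67)]
stand [([500.0, 299.0, -1.0], 0.77)]
pivot [([501.0, 275.0, 21.0], 0.88)]
hook [([520.0, -127.0, 1.0], 0.71), ([488.0, -31.0, 7.0], 0.62)]
foot [([515.0, -166.0, 8.0], 0.79)]
ink_pad [([368.0, -175.0, 2.0], 0.75)]
tape_a [([361.0, 270.0, -2.0], 0.77), ([364.0, 385.0, -2.0], 0.74), ([490.0, -32.0, 9.0], 0.48)]
stamp [([624.0, -43.0, 1.0], 0.41)]
0.9 [305.56345891 601.82148401 205.46628492] [[-0.892, 0.453, -0.0], [0.453, 0.892, -0.0], [0.0, -0.0, -1.0]] 1.002029685737419
```

View pics/side0.png

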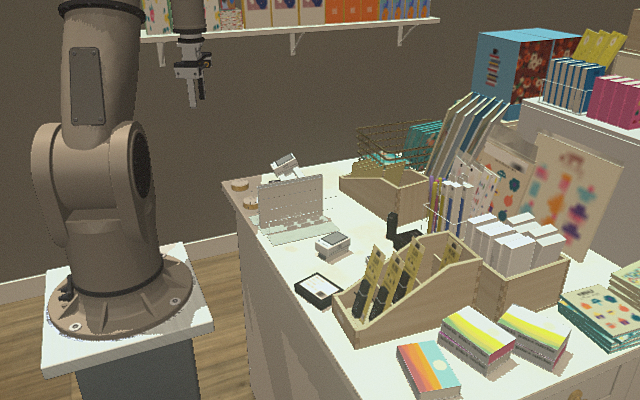

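View pics/top0.png

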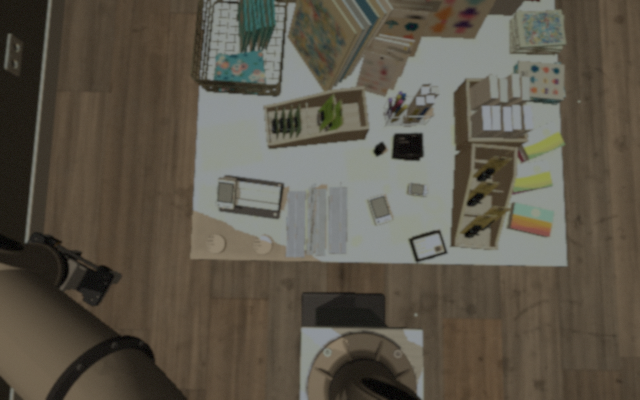

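```bash
python3 - <<'E'
from h import *
T=np.load("pics/top0.npz");S=np.load("pics/side0.npz")
ct=cloud("top",T["d"]);cs=cloud("side",S["d"])
a=cv2.resize(T["p"][160:265,195:455],None,fx=3,fy=3,interpolation=cv2.INTER_CUBIC)
b=cv2.resize(S["p"][145:265,225:365],None,fx=4,fy=4,interpolation=cv2.INTER_CUBIC)
b=cv2.resize(b,None,fx=.55,fy=.55);
im=np.zeros((a.shape[0]+b.shape[0],780,3),np.uint8);im[:a.shape[0]]=a;im[a.shape[0]:,:b.shape[1]]=b
a2=cv2.resize(T["p"][180:235,360:435],None,fx=5.,fy=5.,interpolation=cv2.INTER_CUBIC)[:264]
im[a.shape[0]:a.shape[0]+a2.shape[0],320:320+a2.shape[1]]=a2
im=cv2.convertScaleAbs(im,alpha=1.3)
cv2.imwrite("pics/crop0.png",cv2.cvtColor(im,cv2.COLOR_RGB2BGR))
# grid max heights
for nm,c in [("top",ct),("side",cs)]:
    print(nm)
    X,Y,Z=c[...,0],c[...,1],c[...,2]
    for x0 in range(340,720,20):
        print(x0,[int(np.percentile(Z[m],98)) if (m:=(X>=x0)&(X<x0+20)&(Y>=y0)&(Y<y0+20)&(Z<500)).sum()>2 else -9 for y0 in range(380,-160,-20)])
E
```

```text
top
340 [22, 22, 4, 2, 4, 22, 20, 21, 4, 45, 83, 91, 37, 122, 6, 7, 88, 7, 3, 3, 3, 2, 3, 2, 3, 3, 23]
360 [22, 20, 3, 4, 3, 22, 21, 22, 4, 43, 89, 6, 90, 41, 6, 43, 7, 8, 3, 3, 3, 4, 3, 4, 4, 16, 23]
380 [20, 3, 3, 3, 5, 5, 20, 6, 4, 5, 8, 6, 121, 115, 6, 47, 8, 7, 2, 2, 4, 4, 2, 4, 3, 3, 25]
400 [2, 2, 4, 3, 4, 5, 3, 3, 3, 41, 6, 90, 123, 123, 8, 45, 77, 5, 4, 3, 2, 40, 25, 3, 4, 4, 2]
420 [3, 3, 3, 3, 9, 9, 10, 11, 10, 45, 7, 89, 46, 126, 7, 46, 90, 6, 4, 3, 3, 42, 42, 41, 2, 3, 3]
440 [66, 70, 72, 64, 45, 47, 48, 50, 47, 46, 5, 89, 44, 123, 6, 44, 89, 6, 3, 4, 40, 44, 42, 41, 3, 3, 4]
460 [77, 80, 81, 75, 50, 50, 51, 51, 54, 44, 91, 7, 20, 119, 6, 43, 87, 7, 4, 4, 43, 43, 44, 12, 2, 3, 4]
480 [76, 89, 90, 87, 52, 63, 63, 65, 65, 5, 6, 7, 93, 75, 6, 7, 89, 6, 3, 2, 40, 43, 42, 5, 3, 4, 27]
500 [5, 94, 94, 92, 67, 68, 68, 69, 69, 57, 6, 6, 120, 57, 5, 7, 89, 6, 3, 3, 3, 3, 4, 4, 3, 28, 31]
520 [65, 83, 81, 65, 11, 11, 11, 11, 11, 7, 3, 5, 4, 3, 3, 2, 3, 3, 4, 2, 5, 2, 3, 5, 3, 23, 30]
540 [5, 9, 7, 3, 3, 3, 3, 5, 3, 2, 4, 3, 4, 4, 4, 2, 3, 3, 3, 3, 3, 3, 2, 2, 2, 2, 2]
560 [2, 3, 3
[... 2088 characters left out ...]
 4, 4, 3, 2, 3, 2, 2, 3, 3, 3, 3, 3, 3, 3, 3, -9]
600 [2, -9, 1, 4, 3, 4, 4, 3, 4, 3, 3, 3, 3, 3, 4, 3, 3, 3, 3, 3, 4, 70, 70, 15, 41, 42, 40]
620 [3, 3, 4, 4, 3, 4, 4, 48, 53, 58, 65, 73, 81, 84, 50, 2, 3, 4, 3, 3, 3, 70, 70, -9, 41, 43, -9]
640 [4, 3, 4, 3, 3, 2, 45, 48, 96, 96, 95, 97, 81, 89, 97, 105, 112, 114, 113, 114, 113, 2, -9, -9, 41, 41, -9]
660 [4, 4, 4, 2, -9, -9, -9, 47, 97, 97, 96, 96, -9, -9, -9, 139, 140, -9, -9, 113, 112, 3, -9, -9, 40, 40, -9]
680 [4, 3, 4, -9, -9, -9, -9, -9, 98, 98, 97, 96, -9, -9, -9, 141, 139, -9, -9, 113, 109, 3, 87, 91, 155, 136, 126]
700 [4, 3, 3, -9, -9, -9, -9, -9, 98, 98, 97, 97, -9, -9, -9, 140, 140, -9, -9, 112, 111, 3, 156, 156, 156, 180, 172]
```

View pics/crop0.png

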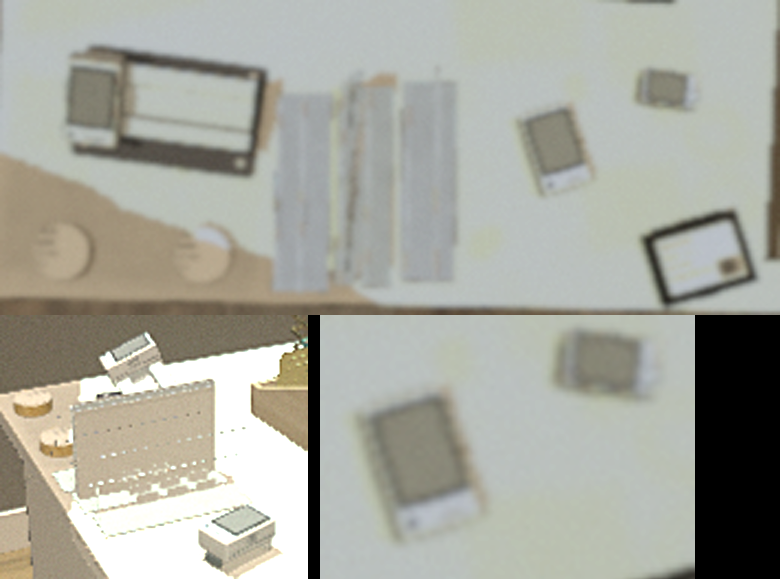

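```bash
cat >> h.py <<'E'
from scipy.spatial import cKDTree
def plane(P,it=5):
    m=np.ones(len(P),bool)
    for _ in range(it):
        c=P[m].mean(0);n=np.linalg.svd(P[m]-c,full_matrices=False)[2][2];n*=np.sign(n[2]);r=(P-c)@n;m=abs(r)<2.5
    return c,n,m
def box(c,x,y,z):
    return c[(c[...,0]>x[0])&(c[...,0]<x[1])&(c[...,1]>y[0])&(c[...,1]<y[1])&(c[...,2]>z[0])&(c[...,2]<z[1])]
E
python3 - <<'E'
from h import *
for n in ["top","side"]:
    D=np.load(f"pics/{n}0.npz");c=cloud(n,D["d"])
    tb=box(c,(545,600),(100,300),(-20,20));print(n,"table z",np.median(tb[:,2]),len(tb))
    P=box(c,(400,520),(-90,20),(32,60));print(" disp z",np.median(P[:,2]),len(P),cv2.minAreaRect(P[:,:2].astype(np.float32)))
    P=box(c,(430,545),(315,390),(55,120));cc,nn,m=plane(P);print(" nb plane",cc.round(1),nn.round(3),m.sum(),np.degrees(np.arccos(nn[2])).round(1),"yaw of -n",np.degrees(np.arctan2(-nn[1],-nn[0])).round(1))
    t=np.arccos(nn[2]);q=P[m];print("  nb rect",cv2.minAreaRect(q[:,:2].astype(np.float32)))
    P=box(c,(440,545),(220,315),(30,90));print(" rail rect",cv2.minAreaRect(P[:,:2].astype(np.float32)),len(P))
    for y0 in (225,245,265,285,305):
        q=P[abs(P[:,1]-y0)<10]
        print("  ",y0,[(x,int(np.median(s[:,2])),len(s)) for x in range(440,530,6) if len(s:=q[(q[:,0]>=x)&(q[:,0]<x+6)])>1])
    P=box(c,(420,560),(205,390),(4.5,16));print(" base rect",cv2.minAreaRect(P[:,:2].astype(np.float32)),len(P))
E
```

```text
top table z -0.9051857063834916 1441
 disp z 39.38233971915841 496 ((456.3253479003906, -39.10981369018555), (73.73486328125, 46.794288635253906), 17.66961097717285)
 nb plane [479.8 360.3  77. ] [-0.297 -0.143  0.944] 215 19.2 yaw of -n 25.8
  nb rect ((484.349365234375, 357.3702087402344), (45.054622650146484, 70.85728454589844), 85.91267395019531)
 rail rect ((482.1961975097656, 268.72821044921875), (94.6778335571289, 61.225799560546875), 84.63328552246094) 858
   225 [(446, 45, 7), (452, 45, 11), (458, 47, 13), (464, 42, 10), (470, 43, 11), (476, 43, 15), (482, 50, 14), (488, 54, 16), (494, 63, 14), (500, 64, 16), (506, 64, 2)]
   245 [(446, 44, 6), (452, 44, 24), (458, 47, 16), (464, 45, 15), (470, 41, 14), (476, 43, 21), (482, 46, 14), (488, 49, 20), (494, 62, 23), (500, 65, 17), (506, 65, 10)]
   265 [(452, 42, 19), (458, 47, 14), (464, 49, 15), (470, 39, 18), (476, 42, 22), (482, 45, 16), (488, 46, 23), (494, 59, 23), (500, 63, 16), (506, 66, 18)]
   285 [(452, 43, 14), (458, 47, 16), (464, 48, 22), (470, 40, 14), (476, 39, 18), (482, 44, 16), (488, 46, 24), (494, 51, 22), (5
[... 511 characters left out ...]
 [487.  344.9  75.4] [-0.342 -0.34   0.876] 96 28.8 yaw of -n 44.8
  nb rect ((489.14630126953125, 346.4665222167969), (42.61415481567383, 69.65834045410156), 83.65565490722656)
 rail rect ((492.5596618652344, 284.5834045410156), (57.06315994262695, 58.498077392578125), 2.04118275642395) 113
   225 []
   245 []
   265 [(500, 62, 4), (506, 66, 8), (512, 66, 8)]
   285 [(470, 50, 2), (494, 49, 2), (500, 62, 5), (506, 64, 9), (512, 67, 8)]
   305 [(464, 46, 6), (470, 48, 5), (476, 48, 3), (482, 42, 3), (488, 43, 6), (494, 47, 7), (500, 49, 8), (506, 62, 14), (512, 66, 6), (518, 67, 5)]
 base rect ((469.187255859375, 378.7099304199219), (17.00244140625, 34.626434326171875), 88.85196685791016) 21
```

Emit:
{"fn": "step_arm", "kwargs": {
  "series": [
    [0.75, 0.011, -0.046, 0, 0.056],
    [0.75, 0.011, -0.046, 0, 0.056],
    [0.75, 0.011, -0.046, 0, 0.056],
    [0.75, 0.011, -0.046, 0, 0.056],
    [0.75, 0.011, -0.046, 0, 0.056],
    [0.75, 0.011, -0.046, 0, 0.056],
    [0.75, 0.011, -0.046, 0, 0.056],
    [0.75, 0.011, -0.046, 0, 0.056],
    [0.75, 0.011, -0.046, 0, 0.056],
    [0.75, 0.011, -0.046, 0, 0.056],
    [0.75, 0.011, -0.046, 0, 0.056],
    [0.75, 0.011, -0.046, 0, 0.056]
  ],
  "force": 15
}}

```text
time: 2.1
tool_pos: [437.7, 48.0, 205.9]
tool_rot: [[-0.979, -0.203, 0.001], [-0.203, 0.979, 0.001], [-0.001, 0.0, -1.0]]
force: [0.7, -0.1, -0.0]
finger_gap: 0.748
grip_force: 0.0
```

Emit:
{"fn": "step_arm", "kwargs": {
  "series": [
    [0.75, 0.01, -0.045, -0.02, 0.055],
    [0.75, 0.01, -0.044, -0.02, 0.055],
    [0.75, 0, 0, -0.02, 0],
    [0.75, 0, 0, 0, 0]
  ]
}}

```text
time: 2.5
tool_pos: [456.2, -40.0, 143.9]
tool_rot: [[-0.952, -0.305, -0.003], [-0.305, 0.952, -0.001], [0.003, 0.0, -1.0]]
force: [0.7, 0.8, 0.2]
finger_gap: 0.754
grip_force: 0.0
```

```bash
python3 - <<'E'
from h import *
s=observe();print(s["time"],s["tool_pos"].round(1) if hasattr(s["tool_pos"],'round') else s["tool_pos"])
c=calibration("wrist");print({k:np.round(v,3).tolist() for k,v in c.items()})
p,d=snapshot("wrist");np.savez("pics/w1.npz",p=p,d=d,E=c["extrinsics"])
cv2.imwrite("pics/w1.png",cv2.cvtColor(p,cv2.COLOR_RGB2BGR))
E=np.array(c["extrinsics"])
v,u=np.mgrid[0:400,0:640].astype(float)
x=(u-c["cx"])/c["fx"];y=(v-c["cy"])/c["fy"];th=np.hypot(x,y);k=np.tan(np.minimum(th,1.4))/np.maximum(th,1e-9)
P=np.stack([x*k*d,-y*k*d,-d],-1);W=(P-E[:3,3])@E[:3,:3]
q=W[(d>0)&(abs(W[...,0]-458)<60)&(abs(W[...,1]+40)<55)&(W[...,2]>32)&(W[...,2]<48)]
print(len(q),np.median(q[:,2]),cv2.minAreaRect(q[:,:2].astype(np.float32)))
for t in ["display","hook","foot"]: print(t,[(np.round(r["point"],1).tolist(),round(r["score"],2)) for r in place_of(t,"wrist")][:3])
E
```

```text
2.5 [456.2 -40.  143.9]
{'fx': 309.707, 'fy': 309.707, 'cx': 327.835, 'cy': 200.268, 'extrinsics': [[-0.307, 0.952, -0.0, 178.946], [-0.92, -0.296, -0.256, 418.807], [-0.244, -0.078, 0.967, -222.994], [0.0, 0.0, 0.0, 1.0]]}
3485 39.248459864176645 ((460.1888122558594, -42.676109313964844), (72.63241577148438, 46.40114974975586), 17.978158950805664)
display [([516.0, -139.5, 8.9], 0.81), ([459.5, -42.1, 15.9], 0.55)]
hook [([518.0, -122.1, 6.0], 0.74)]
foot [([517.0, -163.3, 9.9], 0.67), ([429.3, -55.2, 9.9], 0.6)]
```

View pics/w1.png

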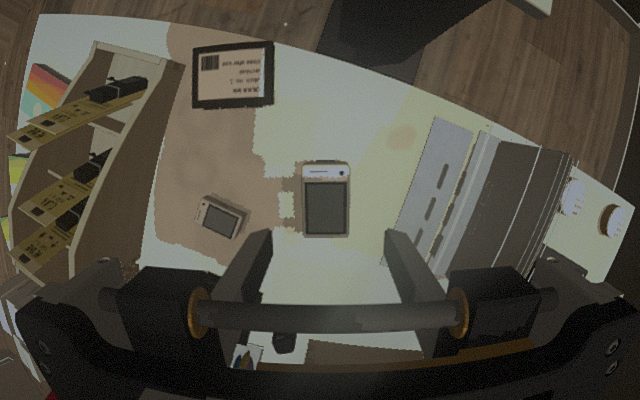

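Emit:
{"fn": "step_arm", "kwargs": {
  "series": [
    [0.75, 0.002, -0.001, -0.045, 0],
    [0.75, 0.002, -0.0015, -0.045, 0],
    [0.75, 0, 0, -0.028, 0],
    [0.75, 0, 0, -0.01, 0],
    [0.75, 0, 0, 0, 0],
    [0.45, 0, 0, 0, 0],
    [0.4, 0, 0, 0, 0],
    [0.4, 0, 0, 0, 0],
    [0.4, 0, 0, 0, 0]
  ],
  "force": 15
}}

```text
time: 3.6
tool_pos: [462.2, -41.2, 18.4]
tool_rot: [[-0.952, -0.307, 0.002], [-0.307, 0.952, 0.0], [-0.002, -0.0, -1.0]]
force: [-2.4, 0.9, 10.8]
finger_gap: 0.485
grip_force: 15.0
```

Emit:
{"fn": "step_arm", "kwargs": {
  "series": [
    [0.4, 0, 0, 0, 0],
    [0.4, 0, 0, 0.005, 0]
  ]
}}

```text
time: 3.8
tool_pos: [461.5, -41.4, 22.8]
tool_rot: [[-0.952, -0.307, 0.0], [-0.307, 0.952, 0.0], [-0.0, 0.0, -1.0]]
force: [0.5, -0.4, -0.9]
finger_gap: 0.485
grip_force: 15.0
```

Emit:
{"fn": "step_arm", "kwargs": {
  "series": [
    [0.4, 0, 0, 0.03, 0],
    [0.4, 0, 0, 0.045, 0],
    [0.4, 0, 0.01, 0.045, 0],
    [0.4, 0.001, 0.03, 0.03, -0.06],
    [0.4, 0.001, 0.045, 0.018, -0.08],
    [0.4, 0.001, 0.045, 0, -0.08],
    [0.4, 0.001, 0.045, 0, -0.09],
    [0.4, 0.001, 0.035, 0, -0.09],
    [0.4, 0, 0.015, 0, 0],
    [0.4, 0, 0, 0, 0],
    [0.4, 0, 0, 0, 0]
  ]
}}

```text
time: 4.9
tool_pos: [466.4, 182.5, 190.6]
tool_rot: [[-0.996, 0.087, -0.0], [0.087, 0.996, -0.001], [0.0, -0.001, -1.0]]
force: [-0.3, 0.2, -1.5]
finger_gap: 0.486
grip_force: 15.0
```

```bash
cat >> h.py <<'E'
def wcloud(tag):
    c=calibration("wrist");p,d=snapshot("wrist");E=np.array(c["extrinsics"])
    cv2.imwrite(f"pics/{tag}.png",cv2.cvtColor(p,cv2.COLOR_RGB2BGR))
    v,u=np.mgrid[0:400,0:640].astype(float)
    x=(u-c["cx"])/c["fx"];y=(v-c["cy"])/c["fy"];th=np.hypot(x,y);k=np.tan(np.minimum(th,1.4))/np.maximum(th,1e-9)
    W=(np.stack([x*k*d,-y*k*d,-d],-1)-E[:3,3])@E[:3,:3];W[d<=0]=np.nan
    np.savez(f"pics/{tag}.npz",p=p,d=d,W=W,E=E);return p,d,W
E
python3 - <<'E'
from h import *
s=observe();print(s["time"],np.round(s["tool_pos"],1),np.round(s["tool_rot"],3).tolist(),s["finger_gap"],s["grip_force"],np.round(s["force"],1))
p,d,W=wcloud("w2")
tb=box(W,(540,600),(150,350),(-20,20));print("table",np.median(tb[:,2]),len(tb))
P=box(W,(430,545),(332,372),(55,120));cc,nn,m=plane(P);print(" nb plane",cc.round(1),nn.round(3),m.sum(),np.degrees(np.arccos(nn[2])).round(1),"yaw",np.degrees(np.arctan2(-nn[1],-nn[0])).round(1))
P=box(W,(430,545),(205,325),(25,90));print(" rail rect",cv2.minAreaRect(P[:,:2].astype(np.float32)),len(P))
for y0 in range(215,330,15):
    q=P[abs(P[:,1]-y0)<5]
    print("  ",y0,[(x,int(np.median(s[:,2])),len(s)) for x in range(440,530,4) if len(s:=q[(q[:,0]>=x)&(q[:,0]<x+4)])>1])
T=s["tool_pos"]
P=box(W,(T[0]-60,T[0]+60),(T[1]-22,T[1]+22),(T[2]-5,T[2]+40));cc,nn,m=plane(P);print("held",cc.round(1),nn.round(3),m.sum(),cv2.minAreaRect(P[m][:,:2].astype(np.float32)))
for t in ["pivot","hook","foot","stand"]: print(t,[(np.round(r["point"],1).tolist(),round(r["score"],2)) for r in place_of(t,"wrist")][:3])
E
```

```text
4.9 [466.4 182.5 190.6] [[-0.996, 0.087, -0.0], [0.087, 0.996, -0.001], [0.0, -0.001, -1.0]] 0.485788206716676 14.998510032892227 [-0.3  0.2 -1.5]
table -1.0850178456090993 2208
 nb plane [486.4 351.9  79.2] [-0.39   0.017  0.921] 1978 22.9 yaw -2.5
 rail rect ((486.1435852050781, 273.1435546875), (110.28083801269531, 60.65650939941406), 82.68571472167969) 5065
   215 []
   230 [(448, 43, 2), (452, 42, 38), (456, 44, 35), (460, 46, 38), (464, 47, 27), (468, 39, 23), (472, 40, 31), (476, 42, 29), (480, 43, 29), (484, 45, 32), (488, 46, 36), (492, 48, 37), (496, 60, 64), (500, 62, 40), (504, 64, 35), (508, 65, 20)]
   245 [(452, 42, 24), (456, 44, 35), (460, 45, 37), (464, 47, 36), (468, 43, 18), (472, 39, 29), (476, 40, 34), (480, 42, 36), (484, 44, 34), (488, 45, 36), (492, 47, 33), (496, 50, 64), (500, 61, 39), (504, 63, 41), (508, 65, 36)]
   260 [(452, 41, 8), (456, 43, 37), (460, 45, 35), (464, 46, 35), (468, 48, 29), (472, 41, 19), (476, 40, 34), (480, 42, 36), (484, 43, 31), (488, 45, 33), (492, 46, 34), (496, 49, 53), (500, 61, 47), (504, 63, 34), (508, 64, 34), (512, 65, 21)]
[... 493 characters left out ...]
6, 41, 2), (460, 42, 28), (464, 44, 29), (468, 45, 33), (472, 48, 31), (476, 42, 12), (480, 39, 30), (484, 41, 33), (488, 43, 30), (492, 44, 29), (496, 45, 29), (500, 47, 38), (504, 60, 48), (508, 62, 33), (512, 64, 32), (516, 65, 27), (520, 64, 6)]
   320 [(460, 42, 11), (464, 43, 27), (468, 45, 32), (472, 47, 30), (476, 46, 17), (480, 39, 24), (484, 40, 28), (488, 42, 26), (492, 44, 29), (496, 45, 33), (500, 46, 28), (504, 50, 49), (508, 61, 37), (512, 63, 31), (516, 65, 28), (520, 65, 10)]Traceback (most recent call last):
  File "<stdin>", line 10, in <module>
IndexError: only integers, slices (`:`), ellipsis (`...`), numpy.newaxis (`None`) and integer or boolean arrays are valid indices
```

View pics/w2.png

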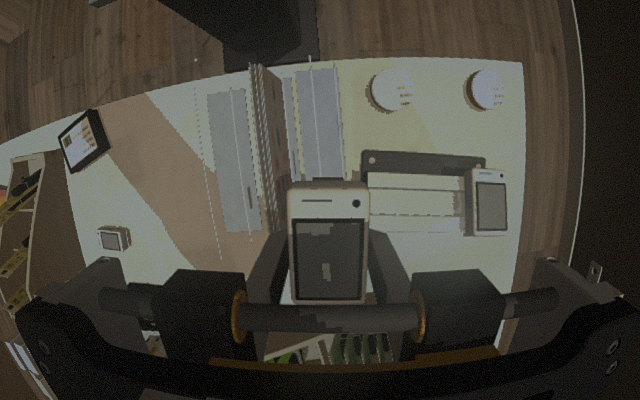

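```bash
python3 - <<'E'
from h import *
W=np.load("pics/w2.npz")["W"]
from scipy.optimize import least_squares
P=box(W,(440,530),(225,322),(25,90))
# params: px,py fixed line x=px at y=275, yaw, tilt, pivot z offset
def prof(q):
    px,psi,t,dz=q
    X=(P[:,0]-px)*np.cos(psi)+(P[:,1]-275)*np.sin(psi);Z=P[:,2]-24-dz
    return X*np.cos(t)+Z*np.sin(t),-X*np.sin(t)+Z*np.cos(t)
def res(q):
    u,n=prof(q)
    lip=n>30
    r=np.where(n>30.0,n-33.5,0)
    return r
q=np.array([499,-.09,.4,0.])
for it in range(6):
    u,n=prof(q);L=n>30
    PL=P[L];c,nn,m=plane(PL)
    t=np.arccos(nn[2]);
    # edges of lips along u per y strip
    u,n=prof(q)
    ys=np.arange(230,322,8);lo=[];hi=[];yy=[]
    for y in ys:
        k=(abs(P[:,1]-y)<4)&(n>31.5)
        lo.append(np.percentile(u[k],2));hi.append(np.percentile(u[k],98))
    mid=(np.array(lo)+np.array(hi))/2; s=np.polyfit(ys-275,mid,1)
    off=np.median(n[k:= (n>32)&(n<35.5)])-33.5 if True else 0
    q=np.array([q[0]+s[1]*np.cos(q[2]),q[1]-s[0]*np.cos(q[2]),t,q[3]])
    q[3]+= (off)*np.cos(t)
    q[0]-= 0
    print(np.round([q[0],np.degrees(q[1]),np.degrees(q[2]),q[3]],2),"span",np.mean(np.array(hi)-lo).round(1),nn.round(3),"off",off.round(2))
s=observe();T=np.array(s["tool_pos"])
H=W.reshape(-1,3);H=H[np.isfinite(H[:,0])];H=H[(abs(H[:,0]-T[0])<60)&(abs(H[:,1]-T[1])<21)&(H[:,2]>T[2]+10)&(H[:,2]<T[2]+38)]
cc,nn,m=plane(H);print("held",cc.round(1),nn.round(3),m.sum(),cv2.minAreaRect(H[m][:,:2].astype(np.float32)),T.round(1))
for tt in ["pivot","hook","foot","stand"]: print(tt,[(np.round(r["point"],1).tolist(),round(r["score"],2)) for r in place_of(tt,"wrist")][:3])
E
```

```text
[ 4.9896e+02 -6.4400e+00  2.2520e+01 -4.8000e-01] span 61.8 [-0.38   0.044  0.924] off -0.52
[499.19  -7.04  22.52  -0.7 ] span 62.1 [-0.38   0.044  0.924] off -0.25
[499.31  -7.12  22.52  -0.71] span 62.1 [-0.38   0.044  0.924] off -0.01
[499.33  -7.13  22.52  -0.67] span 62.1 [-0.38   0.044  0.924] off 0.04
[499.32  -7.13  22.52  -0.66] span 62.1 [-0.38   0.044  0.924] off 0.01
[499.32  -7.13  22.52  -0.66] span 62.1 [-0.38   0.044  0.924] off -0.0
held [460.8 182.1 211.3] [-0.014  0.001  1.   ] 8470 ((464.5716552734375, 181.84034729003906), (42.44392395019531, 74.7869644165039), 88.33332824707031) [466.6 182.1 190.6]
pivot [([499.5, 277.6, 26.5], 0.57)]
hook [([518.0, -123.2, 5.4], 0.84)]
foot [([514.6, -165.5, 5.5], 0.88), ([434.8, 185.7, 186.0], 0.8)]
stand [([499.7, 297.9, 3.5], 0.86)]
```

Emit:
{"fn": "step_arm", "kwargs": {
  "series": [
    [0.4, 0.01, 0.03, 0, -0.035],
    [0.4, 0.01, 0.033, 0, 0],
    [0.4, 0.0095, 0.03, -0.01, 0],
    [0.4, 0, 0, -0.04, 0],
    [0.4, 0, 0, -0.03, 0],
    [0.4, 0, 0, -0.015, 0],
    [0.4, 0, 0, 0, 0],
    [0.4, 0, 0, 0, 0]
  ]
}}

```text
time: 5.95
tool_pos: [496.4, 276.2, 96.1]
tool_rot: [[-0.992, 0.123, 0.0], [0.123, 0.992, -0.0], [-0.0, -0.0, -1.0]]
force: [0.0, -0.2, -0.6]
finger_gap: 0.488
grip_force: 15.0
```

```bash
python3 - <<'E'
from h import *
s=observe();T=np.array(s["tool_pos"]);print(s["time"],T.round(1),np.round(s["tool_rot"],3).tolist(),np.round(s["force"],1))
p,d,W=wcloud("w3")
ps,ds=snapshot("side");cv2.imwrite("pics/side3.png",cv2.resize(cv2.cvtColor(ps[130:240,220:340],cv2.COLOR_RGB2BGR),None,fx=5,fy=5,interpolation=cv2.INTER_CUBIC))
psi=np.radians(-7);H=W.reshape(-1,3);H=H[np.isfinite(H[:,0])]
X=(H[:,0]-499.3)*np.cos(psi)+(H[:,1]-275)*np.sin(psi);Y=-(H[:,0]-499.3)*np.sin(psi)+(H[:,1]-275)*np.cos(psi);Z=H[:,2]
m=(abs(Y)<18)&(abs(X)<70)&(Z>T[2]+12)&(Z<T[2]+35)
cc,nn,mm=plane(np.c_[X,Y,Z][m]);k=abs(Z[m]-np.median(Z[m]))<3;x=X[m][k];print("held x range",np.percentile(x,[.5,1,50,99,99.5]).round(1),"face z",np.median(Z[m]).round(1),nn.round(3))
m=(abs(X)<100)&(abs(Y)<90)&(Z>T[2]+14)&(Z<T[2]+26)
m2=m&(abs(X+5)<30);print("held y",np.percentile(Y[m2],[1,2,50,98,99]).round(1))
# neighbour & cap edges
m=(abs(X)<40)&(Y>40)&(Y<115)&(Z>60)&(Z<105);print("nb y",np.percentile(Y[m],[.5,2,98]).round(1),m.sum())
t=np.radians(22.5);u=X*np.cos(t)+(Z-24)*np.sin(t);n=-X*np.sin(t)+(Z-24)*np.cos(t)
for a,b in [(-54,-30),(-30,30),(30,54)]:
    m=(Y>a)&(Y<b)&(n>31)&(n<35.5)&(abs(u)<45);print(a,b,"lip u",np.percentile(u[m],[1,99]).round(1) if m.sum()>5 else None,"n",np.median(n[m]).round(2),m.sum())
for tt in ["pivot","hook","foot"]: print(tt,[(np.round(r["point"],1).tolist(),round(r["score"],2)) for r in place_of(tt,"wrist")+place_of(tt,"side")][:4])
E
```

```text
5.95 [496.4 276.2  96.1] [[-0.992, 0.123, 0.0], [0.123, 0.992, -0.0], [-0.0, -0.0, -1.0]] [ 0.  -0.2 -0.6]
held x range [-40.7 -40.4  -9.8  30.2  30.9] face z 116.9 [-0.016  0.     1.   ]
held y [-29.1 -23.6   0.3  24.3  29.3]
nb y [44.3 49.5 99.6] 5500
-54 -30 lip u [-31.   30.5] n 32.73 921
-30 30 lip u [-32.1 -18.1] n 32.82 1054
30 54 lip u [-32.2  29.6] n 32.96 943
pivot [([502.1, 275.1, 23.6], 0.73)]
hook [([518.5, -122.6, 3.7], 0.77), ([524.8, 273.4, 83.5], 0.78), ([518.5, -126.6, 2.4], 0.52)]
foot [([515.4, -163.7, 7.4], 0.72), ([463.2, 280.2, 91.9], 0.66), ([500.4, 273.7, 22.4], 0.7), ([463.7, 279.7, 93.6], 0.66)]
```

View pics/side3.png

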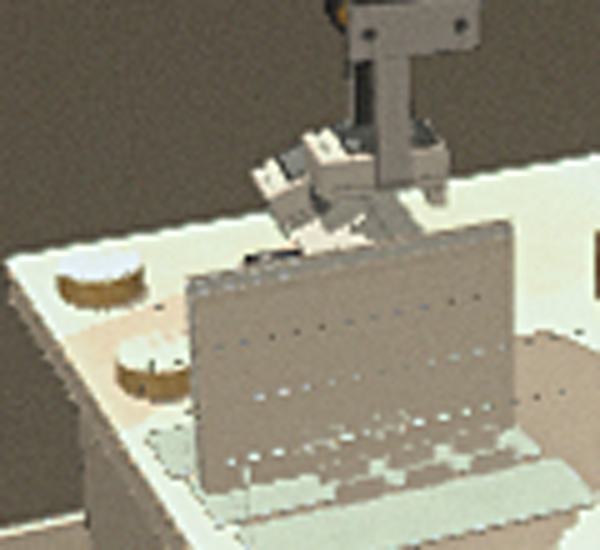

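Emit:
{"fn": "step_arm", "kwargs": {
  "series": [
    [0.4, 0, 0, -0.012, 0],
    [0.4, 0, 0, -0.008, 0],
    [0.4, 0, 0, -0.002, 0],
    [0.4, 0, 0, -0.001, 0],
    [0.4, 0, 0, 0, 0],
    [0.4, 0, 0, 0, 0]
  ]
}}

```text
time: 6.95
tool_pos: [496.2, 276.6, 72.7]
tool_rot: [[-0.992, 0.123, 0.0], [0.123, 0.992, 0.0], [-0.0, 0.0, -1.0]]
force: [-0.5, 0.2, -0.9]
finger_gap: 0.489
grip_force: 15.0
```

Feel for the lip in small steps.

Emit:
{"fn": "step_arm", "kwargs": {
  "series": [
    [0.4, 0, 0, -0.001, 0],
    [0.4, 0, 0, 0, 0]
  ]
}}

```text
time: 7.15
tool_pos: [496.2, 276.6, 71.7]
tool_rot: [[-0.992, 0.123, 0.0], [0.123, 0.992, 0.0], [-0.0, 0.0, -1.0]]
force: [-0.3, -0.6, -0.0]
finger_gap: 0.486
grip_force: 15.0
```

Emit:
{"fn": "step_arm", "kwargs": {
  "series": [
    [0.4, 0, 0, -0.0007, 0],
    [0.4, 0, 0, 0, 0]
  ]
}}

```text
time: 7.35
tool_pos: [496.2, 276.7, 71.3]
tool_rot: [[-0.992, 0.123, 0.0], [0.123, 0.992, 0.0], [-0.0, 0.0, -1.0]]
force: [-0.9, -0.2, 4.7]
finger_gap: 0.485
grip_force: 15.0
```

Emit:
{"fn": "step_arm", "kwargs": {
  "series": [
    [0.4, 0, 0, 0.0003, 0],
    [0.4, -0.002, 0.0002, 0, 0],
    [0.4, -0.002, 0.0002, 0, 0],
    [0.4, -0.002, 0.0003, 0, 0],
    [0.4, -0.001, 0.0001, 0, 0],
    [0.4, 0, 0, 0, 0]
  ]
}}

```text
time: 7.95
tool_pos: [488.7, 277.5, 71.2]
tool_rot: [[-0.993, 0.122, -0.0], [0.122, 0.993, 0.0], [0.0, 0.0, -1.0]]
force: [-0.5, 1.1, 3.1]
finger_gap: 0.488
grip_force: 15.0
```

Emit:
{"fn": "step_arm", "kwargs": {
  "series": [
    [0.4, -0.001, 0.0001, 0, 0],
    [0.4, 0, 0, 0, 0]
  ]
}}

```text
time: 8.15
tool_pos: [488.0, 277.5, 71.2]
tool_rot: [[-0.992, 0.123, 0.0], [0.123, 0.992, 0.0], [-0.0, 0.0, -1.0]]
force: [-0.9, 0.9, 3.4]
finger_gap: 0.486
grip_force: 15.0
```

Emit:
{"fn": "step_arm", "kwargs": {
  "series": [
    [0.4, -0.001, 0.0001, 0, 0],
    [0.4, 0, 0, 0, 0]
  ]
}}

```text
time: 8.35
tool_pos: [487.0, 277.6, 71.2]
tool_rot: [[-0.992, 0.123, 0.0], [0.123, 0.992, 0.0], [-0.0, 0.0, -1.0]]
force: [0.4, 0.5, 3.9]
finger_gap: 0.488
grip_force: 15.0
```

Emit:
{"fn": "step_arm", "kwargs": {
  "series": [
    [0.4, -0.0007, 0.0001, 0, 0],
    [0.4, 0, 0, 0, 0]
  ]
}}

```text
time: 8.55
tool_pos: [486.3, 277.6, 71.2]
tool_rot: [[-0.992, 0.123, -0.0], [0.123, 0.992, -0.0], [0.0, -0.0, -1.0]]
force: [0.3, 0.4, 2.8]
finger_gap: 0.488
grip_force: 15.0
```

Emit:
{"fn": "step_arm", "kwargs": {
  "series": [
    [0.4, -0.0007, 0.0001, 0, 0],
    [0.4, 0, 0, 0, 0]
  ]
}}

```text
time: 8.75
tool_pos: [485.9, 277.7, 71.2]
tool_rot: [[-0.992, 0.123, 0.0], [0.123, 0.992, -0.0], [-0.0, 0.0, -1.0]]
force: [4.4, -0.8, 1.0]
finger_gap: 0.49
grip_force: 15.0
```

Emit:
{"fn": "step_arm", "kwargs": {
  "series": [
    [0.4, 0.0005, 0, 0, 0],
    [0.4, 0, 0, 0, 0],
    [0.4, -0.0006, 0.0001, -0.0011, 0],
    [0.4, -0.0006, 0.0001, -0.0012, 0],
    [0.4, -0.0006, 0.0001, -0.0012, 0],
    [0.4, -0.0006, 0.0001, -0.0012, 0],
    [0.4, 0, 0, 0, 0]
  ],
  "force": 4
}}

```text
time: 9.45
tool_pos: [483.4, 278.2, 66.2]
tool_rot: [[-0.992, 0.122, -0.0], [0.122, 0.992, -0.0], [0.0, -0.0, -1.0]]
force: [0.2, -0.4, -0.8]
finger_gap: 0.492
grip_force: 4.0
```

```bash
cat > look.py <<'E'
from h import *
import sys
s=observe();T=np.array(s["tool_pos"]);print(s["time"],T.round(1),np.round(s["force"],1))
p,d,W=wcloud(sys.argv[1])
psi=np.radians(-7);H=W.reshape(-1,3);H=H[np.isfinite(H[:,0])]
X=(H[:,0]-499.3)*np.cos(psi)+(H[:,1]-275)*np.sin(psi);Y=-(H[:,0]-499.3)*np.sin(psi)+(H[:,1]-275)*np.cos(psi);Z=H[:,2]
Q=np.c_[X,Y,Z]
for nm,y0,y1 in [("held",-17,19),("neighbour",60,96)]:
    m=(Y>y0)&(Y<y1)&(X>-75)&(X<20)&(Z>55)&(Z<110)
    q=Q[m];c,n,k=plane(q);q=q[k];c,n,k=plane(q)
    t=np.radians(22.5);u=q[:,0]*np.cos(t)+(q[:,2]-24)*np.sin(t);w=-q[:,0]*np.sin(t)+(q[:,2]-24)*np.cos(t)
    print(nm,"pitch deg",np.degrees(np.arctan2(-n[0],n[2])).round(1),"roll",np.degrees(np.arctan2(n[1],n[2])).round(1),len(q),"u range",np.percentile(u,[1,99]).round(1),"n at ends",np.median(w[u<np.percentile(u,10)]).round(1),np.median(w[u>np.percentile(u,90)]).round(1))
E
python3 look.py w4
```

```text
9.45 [483.4 278.2  66.2] [ 0.2 -0.4 -0.8]
held pitch deg 11.3 roll 0.1 7628 u range [-29.   37.9] n at ends 71.2 59.3
neighbour pitch deg 23.8 roll -0.3 4750 u range [-36.   19.4] n at ends 58.7 60.0
```

Emit:
{"fn": "step_arm", "kwargs": {
  "series": [
    [0.4, -0.0004, 0, -0.001, 0],
    [0.4, -0.0003, 0, -0.001, 0],
    [0.4, 0, 0, 0, 0]
  ]
}}

```text
time: 9.8
tool_pos: [482.8, 278.2, 64.4]
tool_rot: [[-0.992, 0.122, -0.0], [0.122, 0.992, -0.0], [0.0, -0.0, -1.0]]
force: [-1.4, -0.1, -0.2]
finger_gap: 0.485
grip_force: 4.0
```

```bash
python3 look.py w5
```

```text
9.8 [482.8 278.2  64.4] [-1.4 -0.1 -0.2]
held pitch deg 14.2 roll 0.1 7672 u range [-31.1  36.3] n at ends 68.2 59.4
neighbour pitch deg 23.9 roll -0.3 4701 u range [-36.   18.1] n at ends 58.8 59.9
```

Emit:
{"fn": "step_arm", "kwargs": {
  "series": [
    [0.4, -0.0002, 0, -0.0007, 0],
    [0.4, 0, 0, 0, 0],
    [0.53, 0, 0, 0, 0],
    [0.57, 0, 0, 0, 0],
    [0.6, 0, 0, 0, 0]
  ]
}}

```text
time: 10.35
tool_pos: [482.8, 278.1, 63.7]
tool_rot: [[-0.992, 0.123, -0.0], [0.123, 0.992, -0.0], [0.0, -0.0, -1.0]]
force: [-0.2, -0.2, 0.4]
finger_gap: 0.595
grip_force: 0.0
```

```bash
python3 look.py w6
```

```text
10.35 [482.8 278.1  63.7] [-0.2 -0.2  0.4]
held pitch deg 14.4 roll -0.0 7694 u range [-31.2  35.9] n at ends 68.2 59.5
neighbour pitch deg 23.8 roll -0.3 4694 u range [-36.2  17.7] n at ends 58.8 59.9
```

Emit:
{"fn": "step_arm", "kwargs": {
  "series": [
    [0.6, 0, 0, 0.02, 0],
    [0.6, 0, 0, 0.03, 0],
    [0.3, -0.01, 0.0012, 0, 0],
    [0, -0.015, 0.0018, 0, 0],
    [0, -0.014, 0.0018, 0, 0],
    [0, 0, 0, -0.01, 0],
    [0, 0, 0, -0.015, 0],
    [0, 0, 0, -0.005, 0],
    [0, 0, 0, 0, 0],
    [0, 0, 0, 0, 0]
  ],
  "force": 10
}}

```text
time: 11.4
tool_pos: [443.9, 282.8, 83.6]
tool_rot: [[-0.992, 0.123, -0.0], [0.123, 0.992, -0.001], [0.0, -0.001, -1.0]]
force: [0.9, -0.4, 0.3]
finger_gap: 0.003
grip_force: 0.0
```

```bash
python3 look.py w7; python3 - <<'E'
import cv2
a=cv2.imread("pics/w7.png")[120:330,200:520];cv2.imwrite("pics/w7c.png",cv2.resize(a,None,fx=2.4,fy=2.4))
E
```

```text
11.4 [443.9 282.8  83.6] [ 0.9 -0.4  0.3]
held pitch deg -55.6 roll 26.3 299 u range [-33.8 -17. ] n at ends 88.9 67.7
neighbour pitch deg 24.2 roll -0.0 3267 u range [-36.4  14. ] n at ends 58.6 60.0
```

View pics/w7c.png

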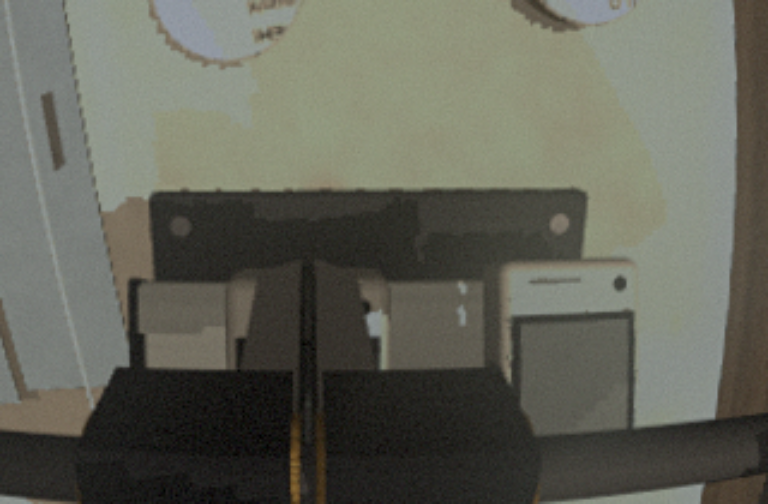

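Emit:
{"fn": "step_arm", "kwargs": {
  "series": [
    [0, 0, 0, -0.003, 0],
    [0, 0, 0, -0.002, 0],
    [0, 0, 0, -0.001, 0],
    [0, 0, 0, 0, 0]
  ]
}}

```text
time: 11.85
tool_pos: [444.0, 283.1, 77.9]
tool_rot: [[-0.992, 0.123, 0.0], [0.123, 0.992, 0.0], [-0.0, 0.0, -1.0]]
force: [-0.5, -0.6, 4.1]
finger_gap: 0.005
grip_force: 2.0
```

Emit:
{"fn": "step_arm", "kwargs": {
  "series": [
    [0, 0, 0, -0.001, 0],
    [0, 0, 0, 0, 0]
  ]
}}

```text
time: 12.05
tool_pos: [443.8, 283.1, 76.9]
tool_rot: [[-0.992, 0.122, -0.0], [0.122, 0.992, 0.0], [0.0, 0.0, -1.0]]
force: [-1.5, 0.3, 3.7]
finger_gap: 0.006
grip_force: 2.1
```

Contact at the predicted height. Continue pressing slowly.

Emit:
{"fn": "step_arm", "kwargs": {
  "series": [
    [0, 0, 0, -0.001, 0],
    [0, 0, 0, -0.001, 0],
    [0, 0, 0, 0, 0]
  ]
}}

```text
time: 12.35
tool_pos: [443.5, 282.9, 74.6]
tool_rot: [[-0.992, 0.122, -0.0], [0.122, 0.992, -0.0], [0.0, -0.0, -1.0]]
force: [-2.3, 0.3, 0.8]
finger_gap: 0.007
grip_force: 0.9
```

Emit:
{"fn": "step_arm", "kwargs": {
  "series": [
    [0, 0, 0, -0.001, 0],
    [0, 0, 0, -0.001, 0],
    [0, 0, 0, 0, 0]
  ]
}}

```text
time: 12.65
tool_pos: [443.9, 282.8, 72.6]
tool_rot: [[-0.992, 0.123, 0.0], [0.123, 0.992, -0.0], [-0.0, -0.0, -1.0]]
force: [0.4, 0.1, -0.1]
finger_gap: 0.005
grip_force: 0.0
```

Emit:
{"fn": "step_arm", "kwargs": {
  "series": [
    [0, 0, 0, -0.002, 0],
    [0, 0, 0, -0.001, 0],
    [0, 0, 0, 0, 0]
  ]
}}

```text
time: 12.95
tool_pos: [443.8, 282.9, 69.6]
tool_rot: [[-0.992, 0.123, -0.0], [0.123, 0.992, -0.0], [0.0, -0.0, -1.0]]
force: [0.7, 0.4, 0.3]
finger_gap: 0.005
grip_force: 0.0
```

```bash
python3 - <<'E'
from h import *
for n in ("wrist","top","side"):
    snapshot(n)
    for t in ["pivot","hook","foot","display"]: print(n,t,[(np.round(r["point"],1).tolist(),round(r["score"],2)) for r in place_of(t,n) if r["point"][1]>150])
E
```

```text
wrist pivot []
wrist hook []
wrist foot []
wrist display []
top pivot [([495.3, 277.0, 20.4], 0.69)]
top hook [([515.0, 276.7, 61.5], 0.54)]
top foot []
top display [([483.5, 275.4, 58.0], 0.59), ([498.3, 302.0, -1.8], 0.56)]
side pivot []
side hook [([518.7, 273.2, 58.5], 0.82)]
side foot [([459.4, 280.6, 42.0], 0.75)]
side display [([484.8, 279.0, 55.4], 0.76)]
```

Emit:
{"fn": "step_arm", "kwargs": {
  "series": [
    [0, 0, 0, 0.02, 0],
    [0, 0, 0, 0.04, 0],
    [0, -0.01, -0.03, 0.04, 0],
    [0, -0.01, -0.045, 0.01, 0],
    [0, 0, -0.03, 0, 0],
    [0, 0, 0, 0, 0]
  ]
}}

```text
time: 14.3
tool_pos: [424.0, 175.2, 179.7]
tool_rot: [[-0.992, 0.127, 0.001], [0.127, 0.992, 0.001], [-0.0, 0.001, -1.0]]
force: [-0.1, 0.2, -0.2]
finger_gap: 0.005
grip_force: 0.0
```

```bash
python3 look.py w9; python3 - <<'E'
import cv2
a=cv2.imread("pics/w9.png");cv2.imwrite("pics/w9c.png",cv2.resize(a[50:260,300:620],None,fx=2.4,fy=2.4))
E
python3 - <<'E'
from h import *
p,d=snapshot("wrist")
for t in ["pivot","hook","foot"]: print(t,[(np.round(r["point"],1).tolist(),round(r["score"],2)) for r in place_of(t,"wrist") if r["point"][1]>150])
W=np.load("pics/w9.npz")["W"];psi=np.radians(-7);H=W.reshape(-1,3);H=H[np.isfinite(H[:,0])]
X=(H[:,0]-499.3)*np.cos(psi)+(H[:,1]-275)*np.sin(psi);Y=-(H[:,0]-499.3)*np.sin(psi)+(H[:,1]-275)*np.cos(psi);Z=H[:,2]-24
t=np.radians(22.5);u=X*np.cos(t)+Z*np.sin(t);n=-X*np.sin(t)+Z*np.cos(t)
m=(n>56)&(n<62)&(abs(u)<45)
for a,b in [(-50,50),(50,110)]:
    k=m&(Y>a)&(Y<b);print("y",np.percentile(Y[k],[1,99]).round(1),"u",np.percentile(u[k],[1,99]).round(1),"n",np.median(n[k]).round(1))
E
```

```text
14.3 [424.  175.2 179.7] [-0.1  0.2 -0.2]
held pitch deg 23.0 roll -0.2 2259 u range [-36.2  33.9] n at ends 58.7 59.1
neighbour pitch deg 23.0 roll -0.3 1755 u range [-35.9  34.3] n at ends 58.9 59.2
pivot [([501.7, 272.9, 29.2], 0.73)]
hook [([513.0, 272.9, 60.6], 0.72)]
foot [([456.4, 279.2, 41.6], 0.72)]
y [-22.4  21.6] u [-36.3  34.6] n 59.4
y [ 56.5 100.5] u [-36.1  34.8] n 59.6
```

View pics/w9c.png

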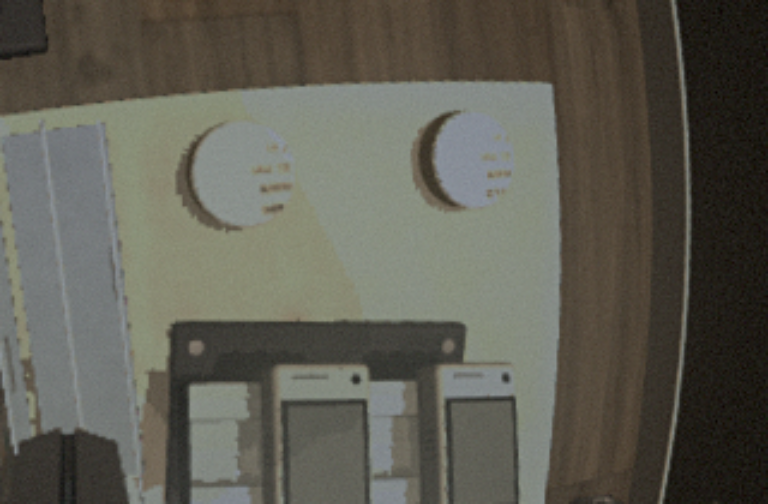

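```bash
python3 -c "
from cell import *
print(job_done())"
```

```text
the job is handed in; nothing more can be done
None
```

The price display is hooked over the upper edge and snapped onto the rail. It sits flat like its neighbour (both measured at 23.0° tilt), within about 1 mm of the middle of the free part. The goods round it were not touched, and the job was handed in after about 15 s of robot time.

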